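# Move the shaker's battery pack to its charger

## Robot

A 6-joint arm with a two-finger parallel gripper is mounted at the origin on a cart in front of the work surface, level with it; the furniture and walls round the work are solid. World frame = base frame: x ahead of the robot, y to its left, z up, the work surface at z = 0. Lengths are in m, angles in rad, forces in N, time in s.
With the tool pointing down it reaches from about 0.325 to 0.9 m from the base axis. Payload 6.1 kg.
Tool frame: the origin (TCP) lies at the very end of the fingers, on their centre line; the grasp point (between the pads) lies 19 mm behind it (robot.pinch_z is the distance from the TCP to the grasp point, in m); z points along the fingers, y is the line along which they close (so a half turn about z gives the same grasp; the last joint's range is limited). The gripper opens to 85 mm and grips with 20 to 120 N. Pads are 22 mm wide; open, the fingers measure 114 mm over their backs; the gripper's body (76 mm by 85 mm) begins 54 mm behind the grasp point. The pads swing forward as they close: fully open they stand 13 mm farther back than shut.
Start: joints at [0.997, 0.22, 1.526, -0, 1.395, -0.126], TCP at [0.271, 0.563, 0.231] pointing down, gripper open.
Joint ranges: [-2.98, 2.98], [-0.91, 2.08], [0.09, 2.57], [-1.24, 4.39], [0.2, 2.65], [-2.68, 2.68]. Speed limits (rad/s): [2.57, 2.57, 3.01, 3.14, 3.14, 3.14].

## Interface

Orientations are given as a unit quaternion [x, y, z, w].
In Python, from cell import robot gives the robot as it stands.
- The arm moves only by the tool servo_tool, never from a script. Its argument "rows" is a list of rows, each a list of 3 entries, a list of its own where there are three numbers: the turn, a rotation vector about the world's x, y, z scaled (see below), then the shift along the world's x, y, z scaled (see below), then the opening, from 0 (shut) to 1 (fully open). In form: [[[rx, ry, rz], [x, y, z], claw], ...]. A call has 1 to 10 rows; each row shifts and turns the commanded pose from where the row before left it; what a row does not reach is not made up. The controller multiplies each number of a shift by 3 cm and each number of a turn by 0.1 rad. A row lasts 1/12 s, in which the tool goes at most 41.7 mm and 7.16 degrees, less where a joint would pass 70% of its speed; a pose out of reach is approached as far as the arm can. A call with a number of a shift or a turn outside -1 to 1 is refused whole. A call with a gripper value outside its range is refused whole. The fingers move at their own pace and stop on an object; the grip force is fixed at half the most. Time passes only in rows, so rows that do not move let the fingers close. It gives the time, the measured TCP pose, the force, the opening and the grip force at its end, in the units of the state.
- robot.observe(): the state, without advancing time (a new reading comes with each control period).
- robot.camera(name): name is "side" or "top" or "wrist"; returns a dict with "frame" (384x512x3 uint8, blue, green, red), "fx", "fy", "cx", "cy" (pixels), "world_to_cam" (4x4, takes a point from world to camera coordinates). Camera axes: x right, y down, z forward; pixel columns grow to the right and rows downward; lengths in m; the calibration is good to about 2 mm. A picture is of the moment at which its call begins. There is no depth.
- robot.job_done(): hands the job in; it is judged then, once.
The state is a dict: "clock": time; "joints": joint angles; "dq": joint speeds; "tau": joint torques, N m; "tcp_pos": TCP position; "eef_rot": TCP orientation; "ft_force": force on the tool from outside, world axes, zero at the start; "wrist_torque": the same for the moment, N m; "opening": opening from 0.0 (shut) to 1.0 (fully open); "grip_force": force on a finger pad.
Only numpy, scipy, OpenCV 4.12 (cv2) and the standard library are available. Lean on these libraries where they do the work, as an engineer would, in place of code of your own. Each camera call takes 0.05 s, during which the arm holds its last target. There are 200 camera calls.

## Task

Squeeze the two side buttons of the battery pack in the cordless plate shaker together to unlock it, lift it straight out and set it down upright on the bare bench. Let go, then take it again by its two broad faces, leaving the buttons alone, and put it upright down on the floor of the charging stand, between the two tall cheeks. Do not drop or topple the pack, and leave the other things on the bench where they stand.

Things in the scene. Friction and masses are not known exactly. Their poses are not given: they have to be found in the camera images.
- pack_center (a point): centre of the battery pack, an upright light grey block 44 (x) x 56 (y) x 96 mm (z), about 0.3 kg, alike both ways round; 48 mm above its underside. Its broad plain faces look to its +x and -x, 44 mm apart, over the full height. Its upper half is 50 mm wide in y and has a black button on each narrow side (+y, -y), middle 26 mm above this point. At the start it stands in the shaker's bay
- button_left (a joint): travel of the ribbed black button (28 x 28 mm) on the pack's +y side: 0 free, 0.006 m fully in; a spring returns it (1.6 to 6.4 N). Outer faces of the two buttons: 66 mm apart free, 54 mm pressed. The button moves a catch, 19 to 27 mm above the underside, that sticks out 6 mm and hooks under a lip in the bay
- button_right (a joint): the same for the button on the pack's -y side. Only while both buttons are kept pressed (above about 0.0045 m with the pack central) does the pack come out of the bay, straight up
- bay (a point): middle of the floor of the battery bay, 10 mm above the bench: a well 48 (x) x 60 mm (y) in the front part of the white plate shaker (fixed); the pack has 2 mm of play all round and its upper half stands out. Axes are the shaker's. Its housing reaches 54 mm before, 150 mm behind (+x) and 65 mm to either side of this point and is 50 mm high; a metal platform behind the bay reaches 71 mm
- charger_seat (a point): middle of the seat floor of the dark grey charging stand (fixed), 12 mm above the bench, axes the stand's. Cheeks, 56 mm long in x, inner faces at y = +39 and -39 mm, rise 80 mm above the bench; lips at x = +26 and -26 mm rise 24 mm. The pack stands there with its y along the stand's y, 4 to 5 mm of play all round
- charger: the charging stand; origin on the bench below charger_seat. Base 110 mm wide (y), from 45 mm before to 82 mm behind (+x) the origin; rear block 34 mm high from 42 mm behind. No room for fingers between cheeks and buttons; open above the lips at the front and rear
- microplate: white 96-well plate, 128 x 85 x 15 mm, loose bystander; origin at the centre of its underside
- carton: small white carton, 32 x 46 x 62 mm, loose bystander; origin at the centre of its underside
- tube: standing 50 ml tube with a blue cap, 34 mm across, 113 mm high, loose bystander; origin at the centre of its underside
Mind the look-alikes: they are no part of the job. Of the things that look like the part that bears pack_center, the smaller one is meant.

How it is judged:
On the way, in this order (a step that is already met when the one before it is completed fails the run):
1. both buttons are pressed in while the pack is still down in the bay (value of joint each of button_left, button_right above 0.0045 m and z of pack_center in the frame of bay below 0.054 m and horizontal distance between pack_center and bay below 0.01 m), for 0.1 s.
2. the pack stands upright on the bare bench, clear of the shaker, and is let go (height (world z) of pack_center below 0.0525 m and angle between pack_center's own z axis and vertical below 0.06 rad and contact force between the fingers and pack below 0.1 N and linear speed of pack below 0.02 m/s and value of joint each of button_left, button_right below 0.002 m), for 0.2 s.
3. the pack is lifted again by its broad faces, both buttons free (height (world z) of pack_center above 0.068 m and contact force between the fingers and pack above 1 N and value of joint each of button_left, button_right below 0.002 m), for 0.2 s.
At the end, for the whole second after the job is handed in: The pack stands upright (within 0.06 rad) and at rest on the floor of the charging stand (its centre 44 to 52 mm above the seat and within 12 mm of its middle), its y axis within 0.25 rad of the stand's, both buttons free (under 2 mm), and the gripper has let go (z of pack_center in the frame of charger_seat between 0.044 and 0.052 m and horizontal distance between pack_center and charger_seat below 0.012 m and angle between pack_center's own z axis and vertical below 0.06 rad and angle between the y axis of pack_center and the y axis of charger_seat, either way round below 0.25 rad and linear speed of pack below 0.02 m/s and angular speed of pack below 0.1 rad/s and contact force between the fingers and pack below 0.1 N and value of joint each of button_left, button_right below 0.002 m); the robot touches nothing.
It fails at once if the pack is dropped: it falls freely, out of the fingers, faster than 0.5 m/s (a fall of about 13 mm) (linear speed of pack above 0.5 m/s and contact force between the fingers and pack below 0.01 N).
It fails at once if the pack is toppled (tilted by more than 0.8 rad) (angle between pack_center's own z axis and vertical above 0.8 rad).
It fails at once if the microplate, the carton or the tube is shifted by more than 20 mm (distance of any of microplate, carton, tube from where it was at the start of the episode above 0.02 m).
It also fails if it takes over 54 s, if anything falls off the work surface, if the arm or the gripper's body presses on something with over 40 N, if the wrist force passes 120 N, or if a joint passes its speed limit or range.

## Working session

There is one attempt and no reset: what is moved stays moved. The work goes in short steps, Python scripts to look and compute and a tool call to move; the robot and the scene stay as the last step left them, time stands still between calls to the robot, and variables do not carry over. Pictures are saved under pics/ and viewed, at most 10 in all, crops included, and the job is handed in when it is done.

Besides the shell and the picture viewer there is one more tool, called after "Request:" as a command line: name --argument value ..., lists and objects as JSON in quotes. servo_tool: Moves the arm, as the interface text tells. Shifts and turns lie within -1 to 1; 1 stands for 3 cm of shift or 0.1 rad of turn. Its arguments: {"type":"object","properties":{"rows":{"type":"array","items":{"type":"array"}}},"required":["rows"]}

```bash
mkdir -p pics; python3 - <<'E'
from cell import robot
import cv2,pickle
d={}
for n in("top","side"):
    c=robot.camera(n);d[n]=c;cv2.imwrite(f"pics/{n}0.png",cv2.resize(c["frame"],(800,600),interpolation=cv2.INTER_CUBIC))
    print(n,c["fx"],c["cx"],c["cy"],c["world_to_cam"].round(3).tolist())
pickle.dump(d,open("c0.pkl","wb"))
print(robot.observe())
E
```

```text
top 367.3434980109591 256.46857424815283 189.13354216495358 [[-0.01, -1.0, -0.001, 0.004], [-0.979, 0.01, -0.202, 0.576], [0.202, -0.001, -0.979, 1.111], [0.0, 0.0, 0.0, 1.0]]
side 356.49157060586583 253.3683508304051 191.2963953916892 [[0.921, -0.39, 0.013, -0.527], [-0.261, -0.639, -0.724, 0.189], [0.291, 0.663, -0.69, 0.882], [0.0, 0.0, 0.0, 1.0]]
{'clock': 0.1, 'joints': array([ 9.96910698e-01,  2.21159879e-01,  1.52750852e+00, -1.54880110e-07,
        1.39471718e+00, -1.26114571e-01]), 'dq': array([ 0.00044136, -0.00253668, -0.0009188 ,  0.00119275, -0.00071602,
        0.00049373]), 'tau': array([ 1.29209569e-03, -4.98241782e+01, -3.90549695e+01, -1.33749636e-04,
        5.69924014e-03,  1.63189117e-05]), 'tcp_pos': array([0.27030593, 0.56290787, 0.23029458]), 'eef_rot': array([ 2.22019742e-01,  9.75041758e-01, -8.42136623e-04, -3.07322809e-04]), 'ft_force': array([-0.26187255, -0.26940141,  0.42754849]), 'wrist_torque': array([0.01984762, 0.03783604, 0.0025066 ]), 'grip_force': 0.0, 'opening': 0.9959268007691646}
```

View pics/top0.png

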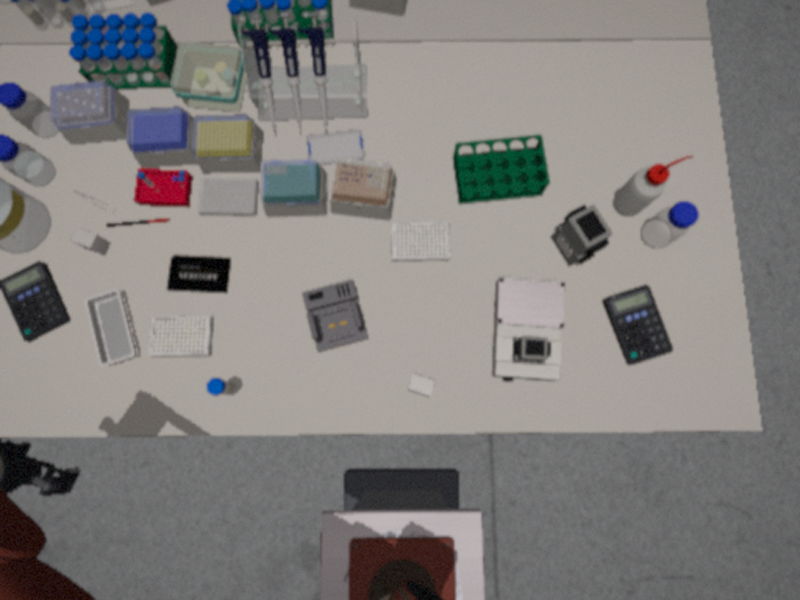

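View pics/side0.png

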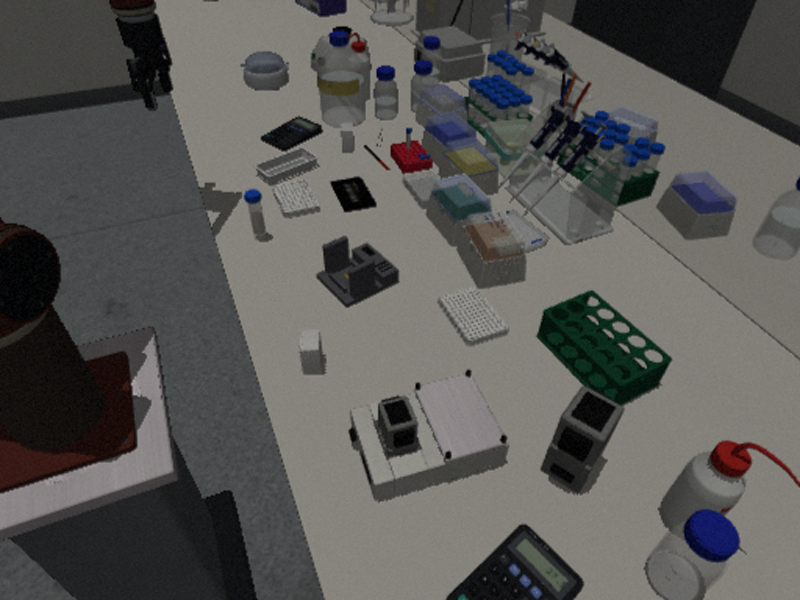

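The top view shows the shaker at about (530,330) with the pack top at about (532,348). The charger is at (337,315) with its rear block up, and the carton is at (421,384). The look-alike pack at (582,235) is larger. I'll enlarge the shaker and the charger.

```bash
python3 - <<'E'
import pickle,cv2,numpy as np
d=pickle.load(open("c0.pkl","rb"))
f=d["top"]["frame"];s=d["side"]["frame"]
def crop(f,u,v,w,h,k): return cv2.resize(f[v:v+h,u:u+w],(w*k,h*k),interpolation=cv2.INTER_CUBIC)
a=crop(f,305,172,66,75,6); b=crop(f,185,172,66,75,6)
im=np.hstack([a,b]);im=cv2.convertScaleAbs(im,alpha=1.4);
for x in range(0,im.shape[1],60): cv2.line(im,(x,0),(x,8),(0,0,255),1)
for y in range(0,im.shape[0],60): cv2.line(im,(0,y),(8,y),(0,0,255),1)
cv2.imwrite("pics/crop1.png",im);print(im.shape)
E
```

```text
(450, 792, 3)
```

View pics/crop1.png

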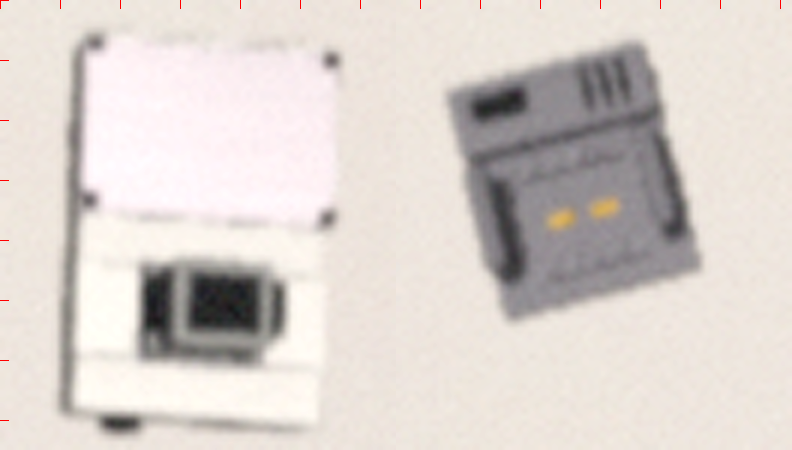

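```bash
cat > h.py <<'E'
import numpy as np
def ray(c,u,v,z):
    T=c["world_to_cam"];R=T[:3,:3];o=-R.T@T[:3,3]
    d=R.T@np.array([(u-c["cx"])/c["fx"],(v-c["cy"])/c["fy"],1]);return o+d*(z-o[2])/d[2]
def proj(c,p):
    q=c["world_to_cam"]@np.r_[p,1];return c["cx"]+c["fx"]*q[0]/q[2],c["cy"]+c["fy"]*q[1]/q[2]
E
python3 - <<'E'
import pickle,numpy as np;from h import *
c=pickle.load(open("c0.pkl","rb"))["top"]
A=lambda x,y,z:ray(c,305+x/6-.42,172+y/6-.42,z)
B=lambda x,y,z:ray(c,185+(x-396)/6-.42,172+y/6-.42,z)
print("pack",A(222,303,.106), "size",A(172,303,.106)-A(272,303,.106),A(222,260,.106)-A(222,345,.106))
P=[A(95,42,.071),A(332,60,.071),A(90,200,.071),A(327,218,.071)]
print("plat",P,np.mean(P,0)); e=P[0]-P[1]+P[2]-P[3];print("yaw",np.arctan2(-e[0],e[1])); e=P[0]-P[2]+P[1]-P[3];print(np.arctan2(e[1],e[0]))
print("house front",A(78,410,.05),A(320,428,.05))
f=[B(512,320,.012),B(700,268,.012)];r=[B(447,92,.034),B(640,42,.034)]
m=(f[0]+f[1])/2;n=(r[0]+r[1])/2;print("chg",f,r,m,n,np.linalg.norm((n-m)[:2]),np.linalg.norm(f[0]-f[1]),np.linalg.norm(r[0]-r[1]))
t=n-m;print("yaw",np.arctan2(t[1],t[0]),"seat",m+t*45/127,"gold",B(561,219,.012),B(604,208,.012))
for q in(f,r):
  e=q[0]-q[1];print(np.arctan2(-e[0],e[1]))
g=pickle.load(open("c0.pkl","rb"))["top"]
def T(x,y,z):return ray(g,x*.64,y*.64,z)
print("carton",T(421,384,.05),"plate",T(421,242,.015),"tube",T(216,386,.113),"big",T(592,222,.12))
E
```

```text
pack [ 0.46324642 -0.25617712  0.106     ] size [0.00049656 0.04993211 0.        ] [ 0.04253806 -0.00241056  0.        ]
plat [array([ 0.60591039, -0.20510657,  0.071     ]), array([ 0.59491946, -0.32956482,  0.071     ]), array([ 0.52154122, -0.19870535,  0.071     ]), array([ 0.51085651, -0.32135557,  0.071     ])] [ 0.55830689 -0.26368308  0.071     ]
yaw -0.08749311773760526
-0.08652738094366781
house front [ 0.41453415 -0.19121958  0.05      ] [ 0.4040199  -0.31637535  0.05      ]
chg [array([0.46899657, 0.16960103, 0.012     ]), array([0.49630051, 0.06786489, 0.012     ])] [array([0.59087164, 0.20409711, 0.034     ]), array([0.61770104, 0.09954175, 0.034     ])] [0.48264854 0.11873296 0.012     ] [0.60428634 0.15181943 0.034     ] 0.1260574073472573 0.10533634746600286 0.10794276282380619
yaw 0.26558257214161446 seat [0.52574855 0.13045651 0.01979528] gold [0.523989   0.14387224 0.012     ] [0.52983493 0.1204377  0.012     ]
0.2622012312913507
0.25118515125420365
carton [ 0.39797971 -0.0407865   0.05      ] plate [ 0.70275443 -0.04716183  0.015     ] tube [0.39492845 0.34689749 0.113     ] big [ 0.70857332 -0.38237566  0.12      ]
```

Pack is at about (0.463, -0.256) with yaw -0.087. The seat is at about (0.526, 0.131) with yaw 0.26. Measured sizes agree with the given ones. Next I travel to a point above the pack.

Request:
servo_tool --rows '[[[0,0,0.13],[0.236,-1,0],1],[[0,0,0.13],[0.236,-1,0],1],[[0,0,0.13],[0.236,-1,0],1],[[0,0,0.13],[0.236,-1,0],1],[[0,0,0.13],[0.236,-1,0],1],[[0,0,0.13],[0.236,-1,0],1],[[0,0,0.13],[0.236,-1,0],1],[[0,0,0.13],[0.236,-1,0],1],[[0,0,0.13],[0.236,-1,0],1],[[0,0,0.13],[0.236,-1,0],1]]'

```text
clock: 0.93
tcp_pos: [0.3412, 0.2619, 0.2309]
eef_rot: [0.158, 0.987, -0.0, -0.0]
ft_force: [0.1, 0.5, 0.6]
opening: 1.0
grip_force: 0.0
```

Request:
servo_tool --rows '[[[0,0,0.13],[0.236,-1,0],1],[[0,0,0.13],[0.236,-1,0],1],[[0,0,0.13],[0.236,-1,0],1],[[0,0,0.13],[0.236,-1,0],1],[[0,0,0.13],[0.236,-1,0],1],[[0,0,0.13],[0.236,-1,0],1],[[0,0,0.13],[0.236,-1,0],1],[[0,0,0.13],[0.236,-1,0],1],[[0,0,0.13],[0.236,-1,0],1],[[0,0,0.13],[0.236,-1,0],1]]'

```text
clock: 1.77
tcp_pos: [0.412, -0.0382, 0.2311]
eef_rot: [0.094, 0.996, 0.0, -0.0]
ft_force: [1.1, 0.7, 0.3]
opening: 1.0
grip_force: 0.0
```

Request:
servo_tool --rows '[[[0,0,0.13],[0.236,-1,0],1],[[0,0,0.13],[0.236,-1,0],1],[[0,0,0.13],[0.236,-1,0],1],[[0,0,0.13],[0.236,-1,0],1],[[0,0,0.13],[0.236,-1,0],1],[[0,0,0.13],[0.236,-1,0],1],[[0,0,0.1],[0.0,-0.9,0],1],[[0,0,0],[0,0,0],1],[[0,0,0],[0,0,0],1]]'

```text
clock: 2.52
tcp_pos: [0.4542, -0.2445, 0.2306]
eef_rot: [0.051, 0.999, 0.001, -0.001]
ft_force: [0.4, 1.5, -0.2]
opening: 0.998
grip_force: 0.0
```

```bash
python3 - <<'E'
from cell import robot
import cv2,pickle
from h import *
c=robot.camera("wrist");pickle.dump(c,open("w1.pkl","wb"))
print(proj(c,[.463,-.256,.106]),c["fx"])
im=cv2.resize(c["frame"],(800,600),interpolation=cv2.INTER_CUBIC);cv2.imwrite("pics/w1.png",im)
E
```

```text
(np.float64(240.53355071250581), np.float64(196.27789890472175)) 307.59976552410825
```

View pics/w1.png

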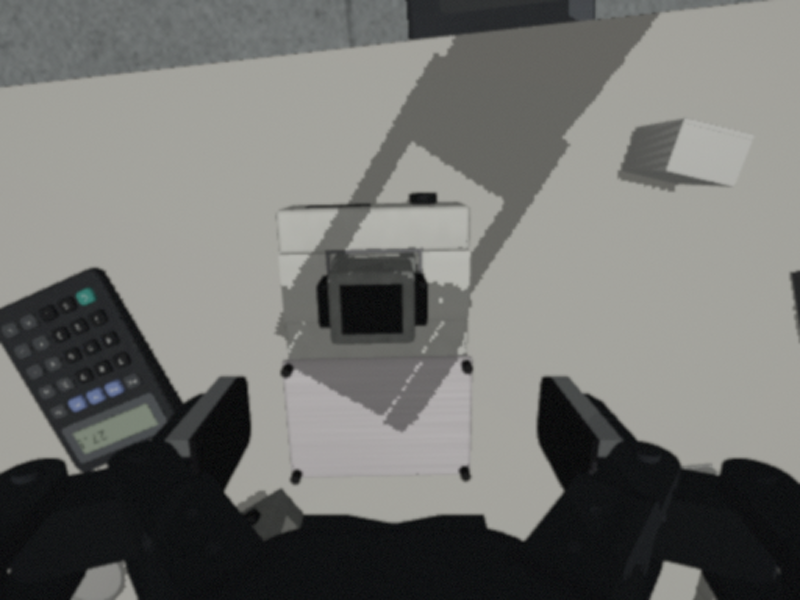

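```bash
python3 - <<'E'
import pickle;from h import *
c=pickle.load(open("w1.pkl","rb"))
W=lambda u,v,z:ray(c,u*.64-.2,v*.64-.2,z)
print(W(372,308,.106),W(330,308,.106)-W(414,308,.106),W(372,275,.106)-W(372,342,.106))
print("bay edge sides z.05",W(279,230,.05),W(470,230,.05))
P=[W(*p,.071) for p in((287,370),(467,366),(296,476),(466,473))];print(np.mean(P,0));e=P[0]-P[1]+P[2]-P[3];print(np.arctan2(e[0],-e[1]))
from cell import robot
print(robot.observe()["tcp_pos"],robot.observe()["eef_rot"])
E
```

```text
[ 0.46335274 -0.25845339  0.106     ] [-0.00499783 -0.0483361   0.        ] [-0.0400811   0.00460753  0.        ]
bay edge sides z.05 [ 0.41860392 -0.31836581  0.05      ] [ 0.43173583 -0.19108753  0.05      ]
[ 0.55677647 -0.26574228  0.071     ]
-0.08131097352654054
[ 0.4541979  -0.24350651  0.2306054 ] [ 5.05944457e-02  9.98718889e-01  6.29142120e-04 -6.21821544e-04]
```

Request:
servo_tool --rows '[[[0,0,0.16],[0.31,-0.45,0],1],[[0,0,0],[0,0,-0.8],1],[[0,0,0],[0,0,-0.8],1],[[0,0,0],[0,0,-0.8],1],[[0,0,0],[0,0,-0.8],1],[[0,0,0],[0,0,-0.8],1],[[0,0,0],[0,0,-0.8],1],[[0,0,0],[0,0,-0.5],1],[[0,0,0],[0,0,-0.4],1],[[0,0,0],[0,0,0],1]]'

```text
clock: 3.4
tcp_pos: [0.4624, -0.2547, 0.0577]
eef_rot: [0.041, 0.999, 0.001, -0.002]
ft_force: [-0.8, 0.5, 0.5]
opening: 0.999
grip_force: 0.0
```

```bash
python3 - <<'E'
from cell import robot
import cv2
from h import *
o=robot.observe();print(o["tcp_pos"],o["eef_rot"],o["ft_force"])
c=robot.camera("side")
u,v=map(int,proj(c,[.463,-.257,.08]));print(u,v)
im=cv2.resize(c["frame"][v-40:v+40,u-50:u+50],(800,600)[:2],interpolation=cv2.INTER_CUBIC);cv2.imwrite("pics/s1.png",cv2.convertScaleAbs(im,alpha=1.6))
E
```

```text
[ 0.46237817 -0.2547328   0.05767245] [ 0.04131208  0.99914324  0.00148567 -0.00197081] [-0.81514791  0.48980004  0.45595152]
253 269
```

View pics/s1.png

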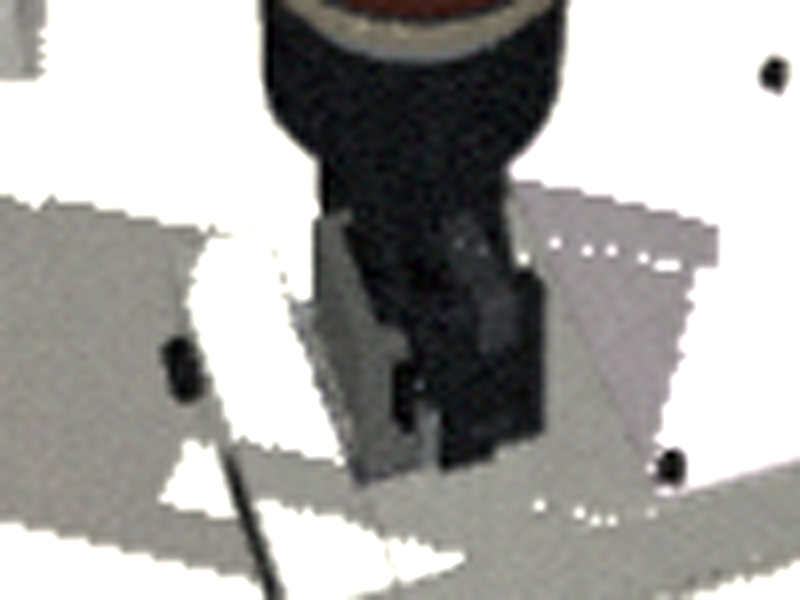

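The side view shows the fingers straddling the pack, and there is no contact. I shift 2 mm and squeeze.

Request:
servo_tool --rows '[[[0,0,0],[0.03,-0.07,0],1],[[0,0,0],[0,0,0],0.75],[[0,0,0],[0,0,0],0.6],[[0,0,0],[0,0,0],0.3],[[0,0,0],[0,0,0],0],[[0,0,0],[0,0,0],0],[[0,0,0],[0,0,0],0],[[0,0,0],[0,0,0],0],[[0,0,0],[0,0,0],0],[[0,0,0],[0,0,0],0]]'

```text
clock: 4.28
tcp_pos: [0.4669, -0.2596, 0.0631]
eef_rot: [0.042, 0.999, -0.001, 0.002]
ft_force: [0.6, 5.5, 11.9]
opening: 0.579
grip_force: 64.8
```

Request:
servo_tool --rows '[[[0,0,0],[0,0,0],0],[[0,0,0],[0,0,0],0],[[0,0,0],[0,0,0],0]]'

```text
clock: 4.53
tcp_pos: [0.4669, -0.2596, 0.0631]
eef_rot: [0.042, 0.999, -0.001, 0.002]
ft_force: [0.6, 5.1, 10.6]
opening: 0.578
grip_force: 64.8
```

```bash
python3 - <<'E'
from cell import robot
import cv2
from h import *
o=robot.observe();print(o["tcp_pos"],o["eef_rot"],o["ft_force"],o["wrist_torque"],o["opening"])
c=robot.camera("side");w=robot.camera("wrist")
u,v=253,269
a=cv2.resize(c["frame"][v-40:v+35,u-30:u+30],(400,500),interpolation=cv2.INTER_CUBIC)
b=cv2.resize(w["frame"][150:350,180:340],(400,500),interpolation=cv2.INTER_CUBIC)
cv2.imwrite("pics/s2.png",cv2.convertScaleAbs(np.hstack([a,b]),alpha=1.6))
E
```

```text
[ 0.46691137 -0.25961426  0.06307388] [ 4.19894633e-02  9.99115816e-01 -5.07417140e-04  2.05283774e-03] [ 0.55928376  5.05863427 10.64673711] [0.83468184 0.05376846 0.00418785] 0.5781477334366959
```

View pics/s2.png

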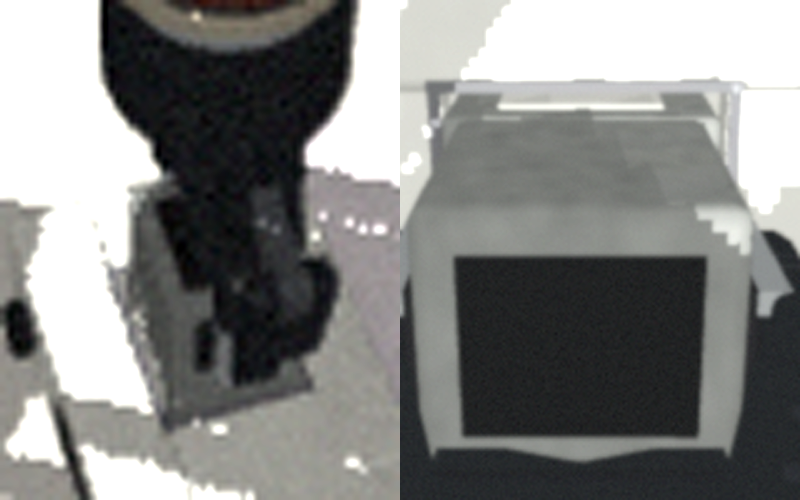

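The fingers are on the buttons with the pack central. I lift gently and watch the force.

Request:
servo_tool --rows '[[[0,0,0],[0,0,0.1],0],[[0,0,0],[0,0,0.1],0],[[0,0,0],[0,0,0.1],0],[[0,0,0],[0,0,0.1],0],[[0,0,0],[0,0,0],0]]'

```text
clock: 5.05
tcp_pos: [0.465, -0.2595, 0.0727]
eef_rot: [0.042, 0.999, -0.0, 0.0]
ft_force: [0.4, -0.4, -3.4]
opening: 0.582
grip_force: 63.4
```

Request:
servo_tool --rows '[[[0,0,0],[0,0,0.2],0],[[0,0,0],[0,0,0.3],0],[[0,0,0],[0,0,0.4],0],[[0,0,0],[0,0,0.4],0],[[0,0,0],[0,0,0.4],0],[[0,0,0],[0,0,0.4],0],[[0,0,0],[0,0,0.4],0],[[0,0,0],[0,0,0.3],0],[[0,0,0],[0,0,0.1],0],[[0,0,0],[0,0,0],0]]'

```text
clock: 5.88
tcp_pos: [0.4655, -0.2597, 0.1607]
eef_rot: [0.042, 0.999, -0.001, 0.001]
ft_force: [0.3, -0.2, -3.1]
opening: 0.578
grip_force: 63.4
```

Request:
servo_tool --rows '[[[0,0,0],[0.1,0.3,0],0],[[0,0,0],[0.2,0.6,0],0],[[0,0,0],[0.26,0.77,0],0],[[0,0,0],[0.26,0.77,0],0],[[0,0,0],[0.26,0.77,0],0],[[0,0,0],[0.26,0.77,0],0],[[0,0,0],[0.26,0.77,0],0],[[0,0,0],[0.26,0.77,0],0],[[0,0,0],[0.2,0.5,0],0],[[0,0,0],[0.1,0.3,0],0]]'

```text
clock: 6.72
tcp_pos: [0.5294, -0.0669, 0.1581]
eef_rot: [0.041, 0.999, 0.001, -0.001]
ft_force: [-0.1, -0.2, -3.4]
opening: 0.575
grip_force: 63.5
```

Request:
servo_tool --rows '[[[0,0,0],[0,0,0],0],[[0,0,0],[0,0,-0.3],0],[[0,0,0],[0,0,-0.5],0],[[0,0,0],[0,0,-0.6],0],[[0,0,0],[0,0,-0.5],0],[[0,0,0],[0,0,-0.4],0],[[0,0,0],[0,0,-0.3],0],[[0,0,0],[0,0,-0.2],0],[[0,0,0],[0,0,-0.1],0],[[0,0,0],[0,0,0],0]]'

```text
clock: 7.55
tcp_pos: [0.5295, -0.0698, 0.0718]
eef_rot: [0.042, 0.999, 0.0, -0.0]
ft_force: [-0.0, 0.4, -3.1]
opening: 0.583
grip_force: 63.5
```

Request:
servo_tool --rows '[[[0,0,0],[0,0,-0.2],0],[[0,0,0],[0,0,-0.2],0],[[0,0,0],[0,0,-0.05],0],[[0,0,0],[0,0,0],0]]'

```text
clock: 7.88
tcp_pos: [0.5292, -0.0694, 0.0582]
eef_rot: [0.042, 0.999, 0.0, -0.001]
ft_force: [0.4, -0.4, -4.1]
opening: 0.585
grip_force: 63.5
```

Request:
servo_tool --rows '[[[0,0,0],[0,0,-0.05],0],[[0,0,0],[0,0,0],0]]'

```text
clock: 8.05
tcp_pos: [0.5298, -0.0696, 0.0573]
eef_rot: [0.042, 0.999, -0.0, 0.0]
ft_force: [-0.4, -0.3, -3.9]
opening: 0.579
grip_force: 63.5
```

Request:
servo_tool --rows '[[[0,0,0],[0,0,-0.05],0],[[0,0,0],[0,0,0],0]]'

```text
clock: 8.22
tcp_pos: [0.5297, -0.0696, 0.0557]
eef_rot: [0.042, 0.999, 0.0, 0.0]
ft_force: [0.6, -0.2, -2.9]
opening: 0.58
grip_force: 63.5
```

Request:
servo_tool --rows '[[[0,0,0],[0,0,-0.04],0],[[0,0,0],[0,0,0],0]]'

```text
clock: 8.38
tcp_pos: [0.5296, -0.0696, 0.0545]
eef_rot: [0.042, 0.999, 0.0, -0.0]
ft_force: [-0.5, 0.4, -4.1]
opening: 0.579
grip_force: 63.5
```

Request:
servo_tool --rows '[[[0,0,0],[0,0,-0.04],0],[[0,0,0],[0,0,0],0]]'

```text
clock: 8.55
tcp_pos: [0.5296, -0.0696, 0.0532]
eef_rot: [0.042, 0.999, 0.0, -0.0]
ft_force: [0.1, -0.5, -3.1]
opening: 0.579
grip_force: 63.5
```

Request:
servo_tool --rows '[[[0,0,0],[0,0,-0.03],0],[[0,0,0],[0,0,0],0]]'

```text
clock: 8.72
tcp_pos: [0.5299, -0.0696, 0.0532]
eef_rot: [0.042, 0.999, -0.0, 0.0]
ft_force: [-3.1, 1.5, 3.3]
opening: 0.579
grip_force: 64.0
```

Contact with the bench at TCP z 0.0532, as expected. I release and rise.

Request:
servo_tool --rows '[[[0,0,0],[0,0,0],0.62],[[0,0,0],[0,0,0],0.7],[[0,0,0],[0,0,0],0.8],[[0,0,0],[0,0,0],0.9],[[0,0,0],[0,0,0],1],[[0,0,0],[0,0,0],1],[[0,0,0],[0,0,0],1],[[0,0,0],[0,0,0],1]]'

```text
clock: 9.38
tcp_pos: [0.5299, -0.0697, 0.0527]
eef_rot: [0.042, 0.999, -0.0, 0.0]
ft_force: [-0.1, -0.3, -1.0]
opening: 1.005
grip_force: 0.0
```

Request:
servo_tool --rows '[[[0,0,0],[0,0,0.2],1],[[0,0,0],[0,0,0.5],1],[[0,0,0],[0,0,0.8],1],[[0,0,0],[0,0,0.8],1],[[0,0,0],[0,0,0.8],1],[[0,0,-1],[0,0,0.8],1],[[0,0,-1],[0,0,0.3],1],[[0,0,-1],[0,0,0],1],[[0,0,-1],[0,0,0],1],[[0,0,-1],[0,0,0],1]]'

```text
clock: 10.22
tcp_pos: [0.53, -0.0697, 0.1796]
eef_rot: [0.29, 0.957, 0.0, 0.001]
ft_force: [-0.3, -0.1, -0.5]
opening: 1.001
grip_force: 0.0
```

Request:
servo_tool --rows '[[[0,0,-1],[0,0,0],1],[[0,0,-1],[0,0,0],1],[[0,0,-1],[0,0,0],1],[[0,0,-1],[0,0,0],1],[[0,0,-1],[0,0,0],1],[[0,0,-1],[0,0,0],1],[[0,0,-1],[0,0,0],1],[[0,0,-1],[0,0,0],1],[[0,0,-1],[0,0,0],1],[[0,0,-1],[0,0,0],1]]'

```text
clock: 11.05
tcp_pos: [0.5297, -0.0696, 0.179]
eef_rot: [0.713, 0.701, 0.0, 0.0]
ft_force: [0.1, -0.3, -0.1]
opening: 0.995
grip_force: 0.0
```

Request:
servo_tool --rows '[[[0,0,-0.71],[0,0,0],1],[[0,0,0],[0,0,0],1],[[0,0,0],[0,0,0],1]]'

```text
clock: 11.3
tcp_pos: [0.5298, -0.0696, 0.1789]
eef_rot: [0.735, 0.678, 0.0, 0.0]
ft_force: [-0.0, 1.0, 0.0]
opening: 1.001
grip_force: 0.0
```

```bash
python3 - <<'E'
from cell import robot
import cv2,pickle
from h import *
o=robot.observe();print(o["tcp_pos"],o["eef_rot"],o["joints"])
c=robot.camera("wrist");t=robot.camera("top");pickle.dump((c,t),open("w2.pkl","wb"))
print(proj(c,[.53,-.07,.096]),proj(t,[.53,-.07,.096]))
cv2.imwrite("pics/w2.png",cv2.resize(c["frame"],(800,600),interpolation=cv2.INTER_CUBIC))
E
```

```text
[ 0.52975049 -0.06963969  0.17888082] [7.35409640e-01 6.77622775e-01 9.85078078e-05 1.64797259e-04] [-2.78347720e-01  4.76215057e-02  1.81832799e+00 -3.67619389e-06
  1.27525918e+00 -1.96600921e-01]
(np.float64(250.78645206341562), np.float64(199.3086230503507)) (np.float64(278.76655147581783), np.float64(201.29000968594866))
```

View pics/w2.png

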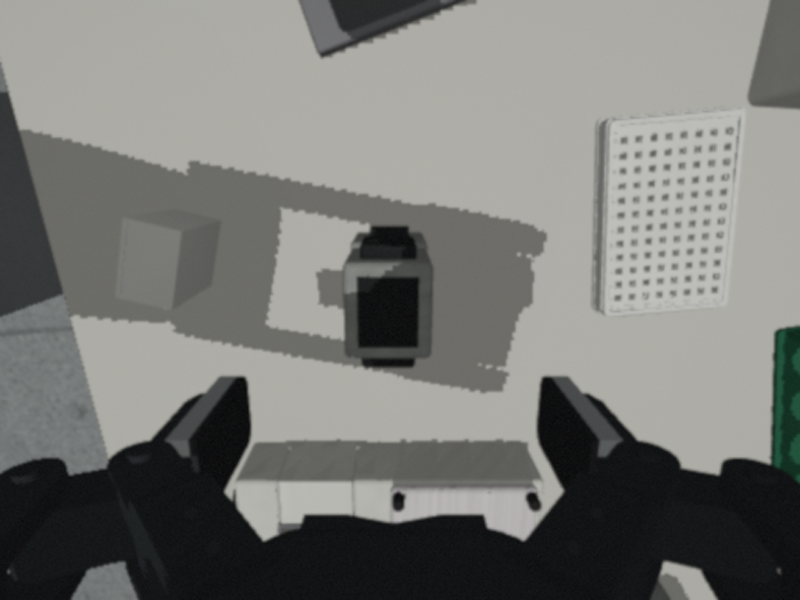

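The pack stands upright and clear on the bench, top centre at (388,309), within 2 mm of where I expected, and aligned with the tool. I descend and grip the broad faces.

Request:
servo_tool --rows '[[[0,0,0],[-0.03,0,-0.3],1],[[0,0,0],[0,0,-0.7],1],[[0,0,0],[0,0,-0.7],1],[[0,0,0],[0,0,-0.7],1],[[0,0,0],[0,0,-0.7],1],[[0,0,0],[0,0,-0.7],1],[[0,0,0],[0,0,-0.5],1],[[0,0,0],[0,0,-0.15],1],[[0,0,0],[0,0,0],1]]'

```text
clock: 12.15
tcp_pos: [0.5271, -0.0692, 0.043]
eef_rot: [0.736, 0.677, -0.001, -0.002]
ft_force: [-0.2, 0.2, 0.3]
opening: 0.997
grip_force: 0.0
```

Request:
servo_tool --rows '[[[0,0,0],[0,0,0],0.75],[[0,0,0],[0,0,0],0.6],[[0,0,0],[0,0,0],0.5],[[0,0,0],[0,0,0],0.4],[[0,0,0],[0,0,0],0],[[0,0,0],[0,0,0],0],[[0,0,0],[0,0,0],0],[[0,0,0],[0,0,0],0]]'

```text
clock: 12.82
tcp_pos: [0.5294, -0.0698, 0.0464]
eef_rot: [0.736, 0.677, 0.0, 0.001]
ft_force: [-3.4, 0.3, 6.7]
opening: 0.504
grip_force: 63.5
```

Request:
servo_tool --rows '[[[0,0,0],[0,0,0.1],0],[[0,0,0],[0,0,0.1],0],[[0,0,0],[0,0,0.2],0],[[0,0,0],[0,0,0.3],0],[[0,0,0],[0,0,0.3],0],[[0,0,0],[0,0,0.2],0],[[0,0,0],[0,0,0],0],[[0,0,0],[0,0,0],0]]'

```text
clock: 13.48
tcp_pos: [0.5294, -0.0698, 0.0819]
eef_rot: [0.736, 0.677, 0.0, 0.001]
ft_force: [-0.6, 0.5, -3.2]
opening: 0.51
grip_force: 63.0
```

Request:
servo_tool --rows '[[[0,0,0],[0,0,0.3],0],[[0,0,0],[0,0,0.6],0],[[0,0,0],[0,0,0.6],0],[[0,0,0],[0,0,0.6],0],[[0,0,0],[0,0,0.6],0],[[0,0,0],[0,0,0.3],0],[[0,0,0],[0,0,0],0]]'

```text
clock: 14.07
tcp_pos: [0.5303, -0.0701, 0.1737]
eef_rot: [0.736, 0.677, 0.001, 0.002]
ft_force: [1.2, -0.5, -3.0]
opening: 0.508
grip_force: 63.0
```

Request:
servo_tool --rows '[[[0,0,0.345],[0,0.3,0],0],[[0,0,0.345],[0,0.6,0],0],[[0,0,0.345],[0,0.8,0],0],[[0,0,0.345],[0,0.8,0],0],[[0,0,0.345],[0,0.8,0],0],[[0,0,0.345],[0,0.8,0],0],[[0,0,0.345],[0,0.8,0],0],[[0,0,0.345],[-0.1,0.8,0],0],[[0,0,0.345],[-0.03,0.6,0],0],[[0,0,0.345],[0,0.4,0],0]]'

```text
clock: 14.9
tcp_pos: [0.523, 0.1337, 0.169]
eef_rot: [0.607, 0.795, -0.001, -0.002]
ft_force: [-0.6, 0.3, -2.8]
opening: 0.515
grip_force: 63.1
```

Request:
servo_tool --rows '[[[0,0,0],[0,0,0],0],[[0,0,0],[0,0,0],0],[[0,0,0],[0,0,0],0]]'

```text
clock: 15.15
tcp_pos: [0.5245, 0.1308, 0.1702]
eef_rot: [0.609, 0.793, -0.001, -0.0]
ft_force: [0.2, -1.0, -3.3]
opening: 0.508
grip_force: 63.1
```

```bash
python3 - <<'E'
from cell import robot
import cv2,pickle
from h import *
o=robot.observe();print(o["tcp_pos"],o["eef_rot"],2*np.arctan2(o["eef_rot"][1],o["eef_rot"][0])-np.pi/2)
c=robot.camera("wrist");s=robot.camera("side");t=robot.camera("top");pickle.dump((c,s,t),open("w3.pkl","wb"))
u,v=map(int,proj(s,[.526,.131,.08]));print(u,v,proj(s,[.526,.131,.012]))
a=cv2.resize(s["frame"][v-40:v+50,u-36:u+36],(400,500),interpolation=cv2.INTER_CUBIC)
b=cv2.resize(c["frame"],(400,300),interpolation=cv2.INTER_CUBIC);b=np.vstack([b,0*b[:200]])
cv2.imwrite("pics/w3.png",cv2.convertScaleAbs(np.hstack([a,b]),alpha=1.5))
E
```

```text
[0.5245291  0.13082336 0.17022372] [ 6.09130455e-01  7.93069716e-01 -6.56548939e-04 -2.88027428e-04] 0.26086853186616255
222 161 (np.float64(223.3353237571193), np.float64(178.21421750107848))
```

View pics/w3.png

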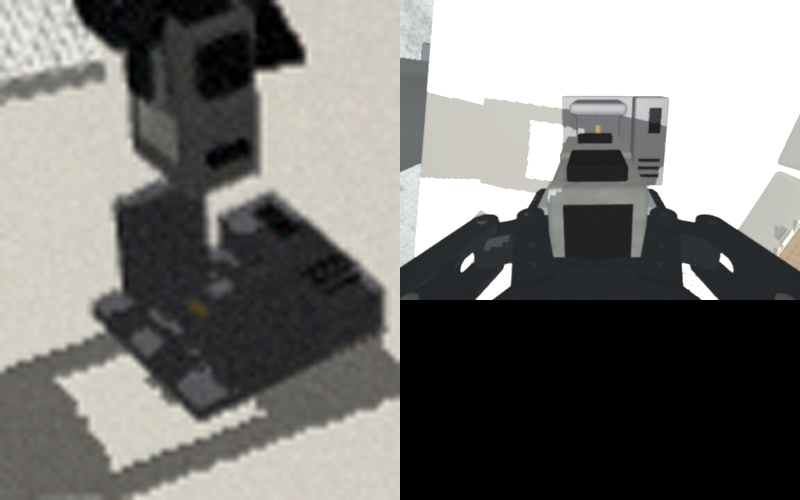

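The pack hangs above the stand. Before lowering, I check the seat estimate by overlaying the model outline on the other views.

```bash
python3 - <<'E'
import pickle,cv2;from h import *
c,s,t=pickle.load(open("w3.pkl","rb"));d=pickle.load(open("c0.pkl","rb"));s0=d["side"]
a=.26;R=np.array([[np.cos(a),-np.sin(a)],[np.sin(a),np.cos(a)]])
def P(cam,x,y,z,o=(.526,.131)): return np.array(proj(cam,np.r_[R@[x,y]+o,z]))
L=[((-.045,-.055),(-.045,.055),.012),((-.045,-.055),(.042,-.055),.012),((-.045,.055),(.042,.055),.012),
((.082,-.055),(.082,.055),.034),((.042,-.055),(.042,.055),.034),((.042,.055),(.082,.055),.034),((.042,-.055),(.082,-.055),.034),
((-.028,.039),(.028,.039),.08),((-.028,-.039),(.028,-.039),.08)]
def ov(cam,u,v,w,h,W,H,pk=None):
    k=W/w;im=cv2.convertScaleAbs(cv2.resize(cam["frame"][v:v+h,u:u+w],(W,H),interpolation=cv2.INTER_CUBIC),alpha=1.4)
    f=lambda q:tuple(int(i) for i in (q-[u,v]+.5)*k)
    for p,q,z in L: cv2.line(im,f(P(cam,*p,z)),f(P(cam,*q,z)),(0,0,255),1)
    if pk:
        o,b,top=pk
        for (x1,y1),(x2,y2) in (((-.022,-.025),(-.022,.025)),((-.022,.025),(.022,.025)),((.022,.025),(.022,-.025)),((.022,-.025),(-.022,-.025))):
            cv2.line(im,f(P(cam,x1,y1,top,o)),f(P(cam,x2,y2,top,o)),(0,255,0),1)
    return im
pk=((.5245,.1308),.1238,.2198)
x=ov(s0,200,145,60,54,400,360)
y=ov(c,180,110,180,162,400,360,pk)
cv2.imwrite("pics/ov.png",np.hstack([x,y]))
E
```

```text
(no output)
```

View pics/ov.png

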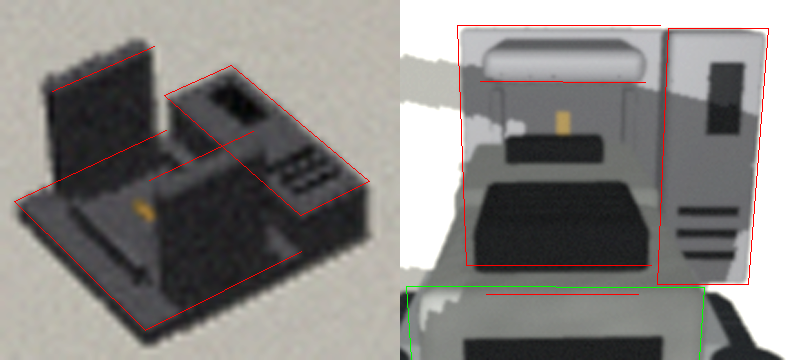

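The overlay agrees to about 1 mm in both views, so I lower the pack.

Request:
servo_tool --rows '[[[0,0,0],[0.04,0,-0.3],0],[[0,0,0],[0,0,-0.5],0],[[0,0,0],[0,0,-0.5],0],[[0,0,0],[0,0,-0.5],0],[[0,0,0],[0,0,-0.5],0],[[0,0,0],[0,0,-0.4],0],[[0,0,0],[0,0,-0.2],0],[[0,0,0],[0,0,-0.1],0],[[0,0,0],[0,0,0],0],[[0,0,0],[0,0,0],0]]'

```text
clock: 16.13
tcp_pos: [0.5266, 0.1314, 0.0815]
eef_rot: [0.609, 0.793, 0.0, 0.0]
ft_force: [0.4, -0.4, -2.9]
opening: 0.51
grip_force: 63.1
```

Request:
servo_tool --rows '[[[0,0,0],[0,0,-0.15],0],[[0,0,0],[0,0,-0.15],0],[[0,0,0],[0,0,0],0],[[0,0,0],[0,0,0],0]]'

```text
clock: 16.47
tcp_pos: [0.5258, 0.1314, 0.0718]
eef_rot: [0.609, 0.793, -0.0, -0.0]
ft_force: [0.8, 0.2, -2.8]
opening: 0.506
grip_force: 63.1
```

Bottom is at about 25 mm, level with the lips. I continue slowly.

Request:
servo_tool --rows '[[[0,0,0],[0,0,-0.1],0],[[0,0,0],[0,0,-0.1],0],[[0,0,0],[0,0,0],0]]'

```text
clock: 16.72
tcp_pos: [0.5256, 0.1313, 0.0653]
eef_rot: [0.609, 0.793, -0.0, -0.0]
ft_force: [0.1, -0.7, -3.3]
opening: 0.512
grip_force: 63.1
```

Request:
servo_tool --rows '[[[0,0,0],[0,0,-0.1],0],[[0,0,0],[0,0,-0.05],0],[[0,0,0],[0,0,0],0]]'

```text
clock: 16.97
tcp_pos: [0.5257, 0.1313, 0.061]
eef_rot: [0.609, 0.793, -0.0, -0.0]
ft_force: [-0.4, 0.1, -2.5]
opening: 0.505
grip_force: 63.1
```

Request:
servo_tool --rows '[[[0,0,0],[0,0,-0.05],0],[[0,0,0],[0,0,0],0]]'

```text
clock: 17.13
tcp_pos: [0.526, 0.1314, 0.0598]
eef_rot: [0.609, 0.793, -0.0, -0.0]
ft_force: [0.1, -0.3, -3.4]
opening: 0.51
grip_force: 63.1
```

Request:
servo_tool --rows '[[[0,0,0],[0,0,-0.04],0],[[0,0,0],[0,0,0],0]]'

```text
clock: 17.3
tcp_pos: [0.526, 0.1314, 0.0586]
eef_rot: [0.609, 0.793, -0.0, -0.0]
ft_force: [-1.0, -0.1, -3.3]
opening: 0.514
grip_force: 63.1
```

Request:
servo_tool --rows '[[[0,0,0],[0,0,-0.03],0],[[0,0,0],[0,0,0],0]]'

```text
clock: 17.47
tcp_pos: [0.5262, 0.1314, 0.0584]
eef_rot: [0.609, 0.793, -0.0, 0.0]
ft_force: [-1.6, 0.4, 2.4]
opening: 0.51
grip_force: 63.4
```

Seat contact came at exactly the expected height. I release and rise.

Request:
servo_tool --rows '[[[0,0,0],[0,0,0],0.55],[[0,0,0],[0,0,0],0.62],[[0,0,0],[0,0,0],0.7],[[0,0,0],[0,0,0],0.8],[[0,0,0],[0,0,0],0.9],[[0,0,0],[0,0,0],1],[[0,0,0],[0,0,0],1],[[0,0,0],[0,0,0],1]]'

```text
clock: 18.13
tcp_pos: [0.5261, 0.1314, 0.0579]
eef_rot: [0.609, 0.793, -0.0, -0.0]
ft_force: [-0.1, 0.7, -1.2]
opening: 0.999
grip_force: 0.0
```

Request:
servo_tool --rows '[[[0,0,0],[0,0,0.2],1],[[0,0,0],[0,0,0.5],1],[[0,0,0],[0,0,0.8],1],[[0,0,0],[0,0,0.8],1],[[0,0,0],[0,0,0.8],1],[[0,0,0],[0,0,0.8],1],[[0,0,0],[0,0,0.5],1],[[0,0,0],[0,0,0],1],[[0,0,0],[0,0,0],1]]'

```text
clock: 18.88
tcp_pos: [0.5268, 0.1314, 0.191]
eef_rot: [0.609, 0.793, 0.001, 0.001]
ft_force: [0.1, -0.3, -0.3]
opening: 1.004
grip_force: 0.0
```

```bash
python3 - <<'E'
from cell import robot
import cv2
from h import *
s=robot.camera("side");c=robot.camera("wrist")
a=cv2.resize(s["frame"][125:210,185:270],(400,400),interpolation=cv2.INTER_CUBIC)
b=cv2.resize(c["frame"][100:300,150:350],(400,400),interpolation=cv2.INTER_CUBIC)
print(proj(c,[.526,.131,.108]))
cv2.imwrite("pics/fin.png",cv2.convertScaleAbs(np.hstack([a,b]),alpha=1.4))
E
```

```text
(np.float64(250.8997913559148), np.float64(199.50436608846144))
```

View pics/fin.png

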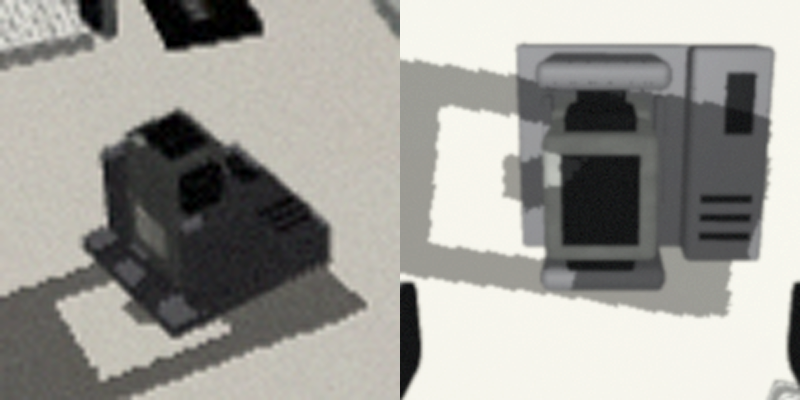

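The pack stands upright between the cheeks, and the gripper is clear. I hand in the job.

```bash
python3 -c "
from cell import robot
print(robot.job_done())"
```

```text
the job is handed in; nothing more can be done
None
```

The pack was unlocked, set down upright on the bench, gripped again by its broad faces and placed upright on the charging stand's floor between the cheeks; I handed the job in at about 19 s, and no verdict was reported.

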